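Wedge the fine whetstone tight in the knife-sharpening holder

ROBOT

A 6-joint arm with a two-finger parallel gripper is mounted at the origin on the work surface. World frame = base frame: x ahead of the robot, y to its left, z up, the work surface at z = 0. Lengths are in m, angles in rad, forces in N, time in s.
With the tool pointing down it reaches from about 0.375 to 0.9 m from the base axis. Payload 3.1 kg.
Tool frame: the origin (TCP) lies at the very end of the fingers, on their centre line; the grasp point (between the pads) lies robot.grasp_offset behind it (robot.grasp_offset is the distance from the TCP to the grasp point, in m); z points along the fingers, y is the direction in which the jaws open and shut (so a half turn about z gives the same grasp; the last joint's range is limited). The gripper opens to 87 mm and grips with 3 to 60 N. Pads are 19 mm wide; open, the fingers measure 117 mm over their backs; the gripper's body (75 mm by 190 mm) begins 51 mm behind the grasp point.
Start: joints at [1.155, 0.527, 1.433, -0, 1.181, -0.178], TCP at [0.147, 0.607, 0.223] pointing down, gripper open.
Joint ranges: [-3.08, 3.08], [-0.75, 2.2], [0.22, 2.44], [-1.43, 4.57], [0, 2.65], [-2.85, 2.85]. Speed limits (rad/s): [2.79, 2.79, 3.14, 3.14, 3.14, 3.14].

INTERFACE

Orientations are given as a unit quaternion [x, y, z, w].
In Python, from rig import robot gives the robot as it stands.
- The arm moves only by the tool drive_tool, never from a script. Its argument "targets" is one flat list of numbers, 6 for each row, row after row: the shift along the tool's x, y, z in cm, then the turn, a rotation vector about the tool's x, y, z in degrees. A call has 1 to 12 rows; each row is the pose to reach, as a shift and turn from the pose commanded when the call began, along the tool's axes at that moment; what a row does not reach only later rows make up. A row lasts 1/12 s, in which the tool goes at most 41.7 mm and 7.16 degrees, less where a joint would pass 70% of its speed; a pose out of reach is approached as far as the arm can. A call with a gripper value outside its range is refused whole. "grip" is the gripper command: -1 is fully open, 1 is shut, values between are in proportion, set as the call begins (left out, the last holds). The fingers move at their own pace and stop on an object; "squeeze" is the grip in N (left out, the last holds). Time passes only in rows, so rows that repeat a pose let the fingers close. It gives the time, the measured TCP pose, the force and the opening at its end, in the units of the state.
- robot.get_obs(): the state, without advancing time (a new reading comes with each control period).
- robot.camera(name): name is "side" or "top" or "wrist"; returns (picture, depth): 400x640x3 uint8, red, green, blue; 400x640 float32, m along the optical axis (not along the pixel's ray), 0 where there is no reading.
- robot.calibration(name): a dict with "mtx" (3x3 intrinsics, pixels), "R" (3x3) and "t" (3): a world point X has camera coordinates R X + t; the wrist camera has in their place "hand_eye" (4x4, takes a point from camera to tool coordinates, whose origin is the TCP and whose axes are the flange's). Camera axes: x right, y down, z forward; pixel columns grow to the right and rows downward; lengths in m; the calibration is good to about 2 mm. A picture is of the moment at which its call begins: read the wrist's pose just before it. calibration takes no time and is no camera call.
- robot.hand_in(): hands the job in, once; it reports no verdict.
The state is a dict: "time": time; "q": joint angles; "joint_velocities": joint speeds; "joint_torque": joint torques, N m; "position": TCP position; "tool_rot": TCP orientation; "ft_force": force on the tool from outside, world axes, zero at the start; "moment": the same for the moment, N m; "grip_width": finger opening in m.
Only numpy, scipy, OpenCV 4.12 (cv2) and the standard library are available. Lean on these libraries where they do the work, as an engineer would, in place of code of your own. Each camera call takes 0.05 s, during which the arm holds its last target.

TASK

The shop's doner knives are about to be honed: clamp the white whetstone in the black stone holder. Lay it gently and squarely in the bed between the fixed end stop and the sliding clamp bar, then push the orange thumb pad so that the wedge slides in along the bar's ramp until it jams the bar fast and the stone is held tight between bar and end stop, firmly but without forcing it. Take the hand away and leave the other things where they are.

Things in the scene. Friction and masses are not known exactly. Their poses are not given: they have to be found in the camera images.
- fine_stone_center (a point): Centre of the white whetstone to be clamped: a plain rigid block 60 mm wide (its x; grasp it across this), 180 mm long (its y), 28 mm thick (its z), about 0.6 kg; either way round is right. It starts flat on the table, left or right of the holder.
- fine_stone: The same white whetstone; the origin is also its centre.
- holder: Black stone holder, fixed to the table. Origin on the table under the middle of its base's width; x: the way the wedge is pushed in (away from the robot), y: along the bed to the end stop. Base 18 mm high, x -52 to +52, y -127 to +163 mm, plus a runway for the wedge of the same height that reaches to x -180 mm between y -127 and -49 mm.
- bed (a point): Where the stone's centre belongs when the stone touches the end stop: holder x 0, y +45 mm, 34 mm above the table. The stone lies lengthwise along holder y on the rubber bed, 20 mm above the table, without side walls. The end stop and the clamp bar reach 38 mm above the table, 10 mm below the stone's top.
- end_stop: Fixed aluminium block with rubber facing at the +y end of the bed, 86 mm wide, 20 mm high, its top edge bevelled 6 mm as a lead-in (so is the bar's jaw); origin under the middle of the face that the stone bears on (holder x 0, y +135 mm, 18 mm above the table).
- clamp_bar: Aluminium bar 70 mm wide, 20 mm high, at the -y end of the bed; slides along holder y with 1 to 2 N of friction. Origin under the middle of its rubber jaw's front, at holder y -55 mm when fully back; starts there or up to 2 mm nearer to the stop, so the bed is open 188 to 190 mm. Its rear face is the wedge's ramp (1 in 5). The jaw yields 1 mm for each 25 N.
- thumb_pad (a point): Middle of the pushing face (looks to holder -x) of the orange thumb pad on the brass wedge's thick end: a smooth upright plate 40 mm wide (y), 12 mm thick, from 18 to 54 mm above the table. The wedge: 0.2 kg, 130 mm long, 36 tapering to 10 mm (1 in 5), 20 mm high, lying loose on the runway, pulled out, its nose between the bar and the fixed heel block behind it.
- ramp (a point): Middle of the gap that the wedge enters: holder x 0, y -82 mm, 28 mm above the table. Pushed to holder +x by 60 to 115 mm (the heel block's place differs by 3.5 mm either way, so this cannot be foretold) the wedge slides freely, moves the bar (1 to 3 N), may move the stone (3 to 6 N), then jams, the push rising about 3 N per mm.
- bar_mid (a point): Middle of the clamp bar's top, 38 mm above the table. How tight: a slow, level push of 11 to 15 N on the thumb pad sets the wedge and it stays so when let go, clamping with 0.8 to 1.6 times the push; under 9 N is too loose, over 17 N forces it.
- coarse_stone: Brown coarse whetstone of the same size as the white one, lying flat on the other side of the holder; origin at its centre. Not to be moved.
- honing_steel: Honing steel with a blue handle, 365 mm long, lying beyond and left of the holder; leave alone.
- water_bowl: Empty steel bowl, 120 mm across, 50 mm high, at the far right; leave alone.
- oil_bottle: Yellow squeeze bottle with a red cap, 52 mm across, 150 mm tall, at the left; leave alone.
- dressing_stone: Small grey-green dressing stone 75 x 30 x 22 mm, beyond the holder; leave alone.
- angle_clip: Small green angle clip 55 x 16 x 18 mm, beyond the holder; leave alone.
Mind the look-alikes: they are no part of the job. What is shaped like the part that bears thumb_pad but pink or purple is not meant.

How it is judged:
By the outcome, as a careful person would: the job done as asked, in the order asked, and still so for the second after the job is handed in, with the robot touching nothing.
It also fails if it takes over 64 s, if anything falls off the work surface, if the arm or the gripper's body presses on something with over 40 N, if the wrist force passes 120 N, or if a joint passes its speed limit or range.

## Working session

There is one attempt and no reset: what is moved stays moved. The work goes in short steps, Python scripts to look and compute and a tool call to move; the robot and the scene stay as the last step left them, time stands still between calls to the robot, and variables do not carry over. Pictures are saved under pics/ and viewed, and the job is handed in when it is done.

Besides the shell and the picture viewer there is one more tool, called after "Request:" in YAML: its name, and indented under it one key for each argument. drive_tool: Moves the arm, as the interface text tells. Its arguments: {"type":"object","properties":{"targets":{"type":"array","items":{"type":"number"}},"grip":{"type":"number"},"squeeze":{"type":"number"}},"required":["targets"]}

```bash
ls; mkdir -p pics; python3 - <<'E'
from rig import robot
import cv2,numpy as np
o=robot.get_obs();print(o)
print(robot.grasp_offset)
for n in("side","top","wrist"):
    p,d=robot.camera(n);cv2.imwrite(f"pics/{n}0.png",p[:,:,::-1]);np.save(f"pics/{n}0d.npy",d);c=robot.calibration(n);print(n,c)
E
```

```text
pics
{'time': 0.0, 'q': array([ 1.15452761e+00,  5.28454572e-01,  1.43390858e+00, -1.03221462e-06,
        1.18137952e+00, -1.78498954e-01]), 'joint_velocities': array([ 0.00011732,  0.00139942,  0.00131612,  0.00077042, -0.00066682,
       -0.00071357]), 'joint_torque': array([-1.08113149e-03, -4.40039992e+01, -1.76593530e+01,  6.32070517e-02,
        5.82119927e-02, -1.87321948e-04]), 'position': array([0.1468802 , 0.60674306, 0.22157676]), 'tool_rot': array([ 1.18604770e-01,  9.92940961e-01, -1.02796579e-03, -3.14543626e-04]), 'ft_force': array([-1.28445775,  0.57967286, -0.71815544]), 'moment': array([-0.03587484,  0.04092792, -0.02718754]), 'grip_width': 0.08681238418849209}
0.0187
side {'mtx': array([[407.49330371,   0.        , 318.11042401],
       [  0.        , 407.49330371, 199.0833419 ],
       [  0.        ,   0.        ,   1.        ]]), 'R': array([[ 0.93613739, -0.35127261,  0.01594842],
       [-0.19479106, -0.55580816, -0.8081669 ],
       [ 0.29275115,  0.75344864, -0.58873756]]), 't': array([-0.48871293,  0.19993081,  0.90321994])}
top {'mtx': array([[418.63358832
[... 158 characters left out ...]
2, -0.99962377, -0.01966023],
       [-0.99408975,  0.02111421, -0.10648828],
       [ 0.10686333,  0.01750737, -0.99411957]]), 't': array([0.09960351, 0.53614934, 1.22123358])}
wrist {'mtx': array([[295.71799935,   0.        , 320.36092949],
       [  0.        , 295.71799935, 202.03725494],
       [  0.        ,   0.        ,   1.        ]]), 'hand_eye': array([[ 4.11458922e-04, -9.70005390e-01, -2.43083061e-01,
         6.55006979e-02],
       [ 9.99999506e-01,  1.79064451e-04,  9.78123423e-04,
         1.96632014e-04],
       [-9.05257457e-04, -2.43083344e-01,  9.70004984e-01,
        -1.62613509e-01],
       [ 0.00000000e+00,  0.00000000e+00,  0.00000000e+00,
         1.00000000e+00]])}
```

View pics/top0.png

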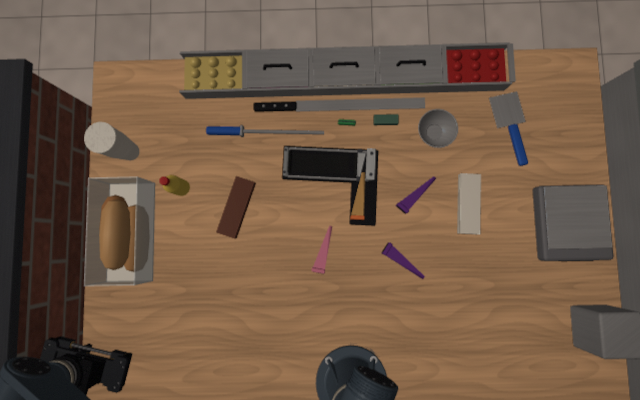

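View pics/side0.png

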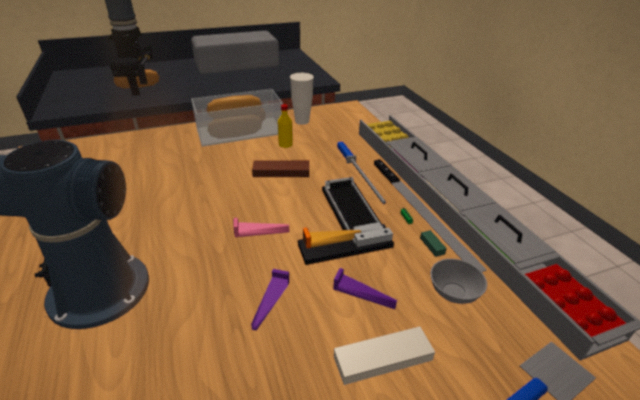

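View pics/wrist0.png

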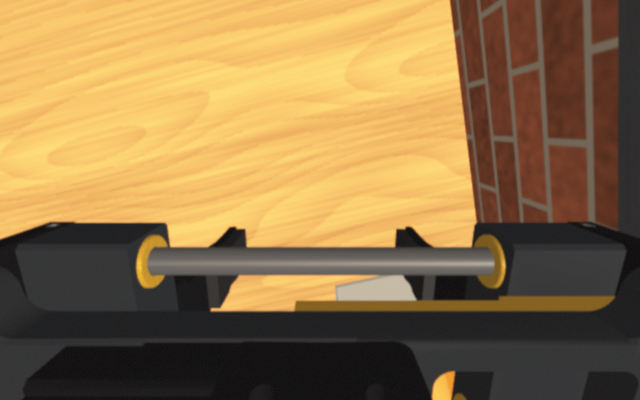

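The top view shows the white stone at (469,203), the holder bed around (325,163), with the end stop on the left and the bar at (368,165), and the orange pad at (357,217). The purple and pink wedges are decoys.

```bash
cat > h.py <<'E'
import numpy as np,cv2
from rig import robot
from scipy.spatial.transform import Rotation as Rn
def ray(name,px,z,pose=None):
    c=robot.calibration(name);px=np.atleast_2d(np.array(px,float))
    d=np.c_[px,np.ones(len(px))]@np.linalg.inv(c["mtx"]).T
    if name=="wrist":
        p,q=pose;Rt=Rn.from_quat(q).as_matrix();H=c["hand_eye"]
        C=Rt@H[:3,3]+p;D=d@(Rt@H[:3,:3]).T
    else:
        C=-c["R"].T@c["t"];D=d@c["R"]
    return C+D*((z-C[2])/D[:,2])[:,None]
def blobs(mask,amin=30):
    m=mask.astype(np.uint8)*255
    cs,_=cv2.findContours(m,cv2.RETR_EXTERNAL,cv2.CHAIN_APPROX_NONE)
    return [c for c in sorted(cs,key=cv2.contourArea,reverse=True) if cv2.contourArea(c)>amin]
def rect(P):
    r=cv2.minAreaRect((P[:,:2]*1000).astype(np.float32));return r
E
python3 - <<'E'
from h import *
for n,in [("top",),("side",)]:
    im=cv2.imread(f"pics/{n}0.png");hsv=cv2.cvtColor(im,cv2.COLOR_BGR2HSV);H,S,V=[hsv[...,i].astype(int) for i in range(3)]
    win=np.zeros(H.shape,bool)
    if n=="top": win[165:245,450:490]=1
    else: win[320:390,325:445]=1
    for c in blobs((S<60)&(V>120)&win)[:2]:
        c=c[:,0];print(n,"white",cv2.minAreaRect(c.astype(np.float32)))
        for z in(.028,):
            print(rect(ray(n,c,z)))
    win[:]=0
    if n=="top": win[120:240,270:400]=1
    else: win[170:270,290:400]=1
    m=(H>5)&(H<17)&(S>180)&(V>150)&win
    for c in blobs(m,10)[:3]:
        c=c[:,0];print(n,"orange",cv2.boundingRect(c),rect(ray(n,c,.054)))
    m=(V<70)&win
    for c in blobs(m)[:2]:
        c=c[:,0];a=cv2.approxPolyDP(c,2,True)[:,0];print(n,"blk",a.tolist());print((ray(n,a,.018)[:,:2]*1000).round().tolist())
im=cv2.imread("pics/top0.png")[135:240,265:395]
cv2.imwrite("pics/topc.png",cv2.resize(im,None,fx=6,fy=5.5,interpolation=cv2.INTER_CUBIC))
im=cv2.imread("pics/side0.png")[170:270,290:400]
cv2.imwrite("pics/sidec.png",cv2.resize(im,None,fx=6,fy=6,interpolation=cv2.INTER_CUBIC))
E
```

```text
top white ((469.0, 203.0), (22.0, 60.0), 0.0)
((513.6263427734375, -362.303955078125), (65.20974731445312, 179.40927124023438), 86.54361724853516)
top orange (351, 216, 12, 3) ((477.1888427734375, -26.215120315551758), (31.952896118164062, 5.823531150817871), 88.83206176757812)
top blk [[284, 146], [288, 147], [288, 174], [356, 178], [341, 180], [282, 176], [287, 179], [350, 182], [350, 215], [359, 179], [356, 175], [357, 152], [366, 150], [289, 150], [290, 146], [294, 146]]
[[701.0, 186.0], [698.0, 174.0], [614.0, 175.0], [597.0, -31.0], [592.0, 15.0], [609.0, 193.0], [599.0, 178.0], [586.0, -12.0], [486.0, -10.0], [594.0, -40.0], [607.0, -31.0], [677.0, -36.0], [683.0, -64.0], [688.0, 171.0], [701.0, 168.0], [701.0, 156.0]]
top blk [[377, 150], [375, 178], [365, 181], [365, 218], [350, 220], [351, 224], [375, 223]]
[[682.0, -97.0], [596.0, -88.0], [588.0, -58.0], [476.0, -54.0], [471.0, -9.0], [459.0, -12.0], [460.0, -84.0]]
side white ((383.4775085449219, 351.4132080078125), (29.93619728088379, 95.15049743652344), 75.46554565429688)
((513.2225341796875, -369.07647705078125), (58.81221389770508, 178.35009765625), 85.82500457763672)
side orange (303, 227, 9, 13) ((480.6522521972656, -34.455169677734375), (47.382774353027344, 13.794651985168457), 89.08553314208984)
side blk [[330, 183], [332, 197], [350, 228], [375, 221], [350, 180]]
[[634.0, 198.0], [613.0, 129.0], [605.0, -14.0], [680.0, -10.0], [698.0, 194.0]]
side blk [[298, 241], [305, 263], [392, 246], [391, 240], [359, 246], [349, 240], [306, 248], [304, 237]]
[[462.0, -16.0], [453.0, -95.0], [675.0, -111.0], [683.0, -91.0], [598.0, -84.0], [584.0, -56.0], [472.0, -47.0], [481.0, -7.0]]
```

View pics/topc.png

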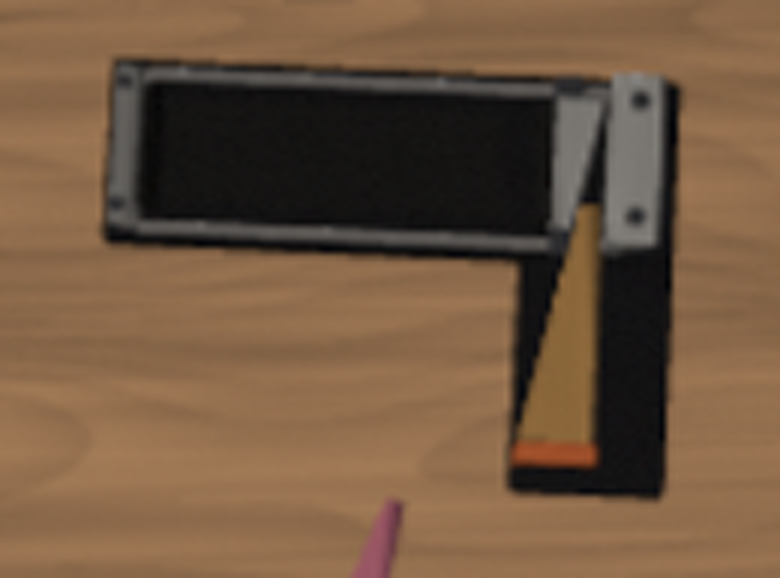

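View pics/sidec.png

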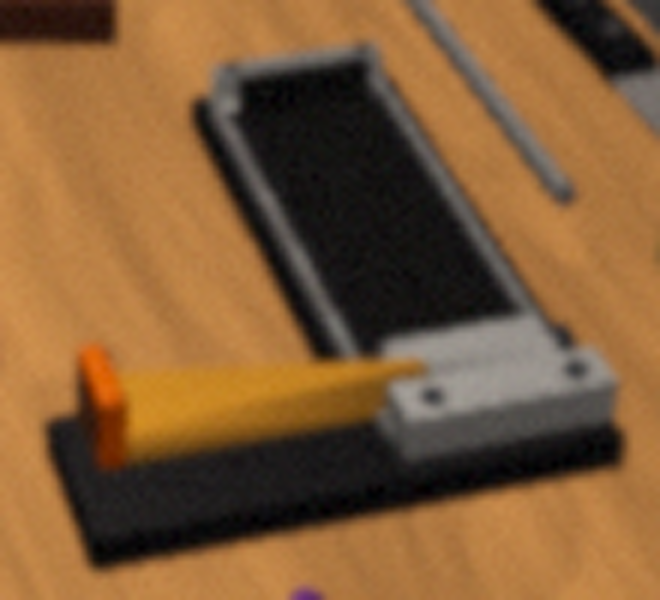

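Request:
drive_tool:
  targets: [-67.3,-77,-3,0,0,-13.6,-67.3,-77,-3,0,0,-13.6,-67.3,-77,-3,0,0,-13.6,-67.3,-77,-3,0,0,-13.6,-67.3,-77,-3,0,0,-13.6,-67.3,-77,-3,0,0,-13.6,-67.3,-77,-3,0,0,-13.6,-67.3,-77,-3,0,0,-13.6,-67.3,-77,-3,0,0,-13.6,-67.3,-77,-3,0,0,-13.6,-67.3,-77,-3,0,0,-13.6,-67.3,-77,-3,0,0,-13.6]
  grip: -1

```text
time: 1.15
position: [0.3785, 0.1623, 0.2373]
tool_rot: [0.0, 1.0, 0.0, 0.0]
ft_force: [0.4, -0.2, 0.5]
grip_width: 0.0869
```

```bash
cat >> h.py <<'E'
def delta(p,yawdeg):
    """tool-frame shift cm + turn deg to reach TCP p, pointing down, tool x at world yaw yawdeg"""
    o=robot.get_obs();R=Rn.from_quat(o["tool_rot"])
    c,s=np.cos(np.radians(yawdeg)),np.sin(np.radians(yawdeg))
    Rt=Rn.from_matrix(np.array([[c,s,0],[s,-c,0],[0,0,-1.]]))
    print("t",round(o["time"],2),"pos",o["position"].round(4),"F",o["ft_force"].round(1),"w",round(o["grip_width"],4),"q",o["q"].round(2))
    print("delta",(R.inv().apply(np.array(p)-o["position"])*100).round(2),(R.inv()*Rt).as_rotvec(degrees=True).round(2))
E
python3 -c "
from h import *
delta([.62,-.3,.25],180)"
```

```text
t 1.15 pos [0.3785 0.1623 0.2373] F [ 0.4 -0.2  0.5] w 0.0869 q [ 0.13  0.22  1.92  0.    1.01 -1.44]
delta [-24.16 -46.22  -1.27] [ 0.01  0.01 -0.02]
```

Request:
drive_tool:
  targets: [-24,-46,-1,0,0,0,-24,-46,-1,0,0,0,-24,-46,-1,0,0,0,-24,-46,-1,0,0,0,-24,-46,-1,0,0,0,-24,-46,-1,0,0,0,-24,-46,-1,0,0,0,-24,-46,-1,0,0,0,-24,-46,-1,0,0,0,-24,-46,-1,0,0,0,-24,-46,-1,0,0,0,-24,-46,-1,0,0,0]

```text
time: 2.15
position: [0.6096, -0.2809, 0.2464]
tool_rot: [0.0, 1.0, 0.0, -0.0]
ft_force: [1.0, 0.5, -0.7]
grip_width: 0.0868
```

Request:
drive_tool:
  targets: [0,0,0,0,0,0,0,0,0,0,0,0,0,0,0,0,0,0]

```text
time: 2.4
position: [0.6084, -0.2785, 0.2458]
tool_rot: [0.0, 1.0, 0.001, -0.001]
ft_force: [-0.1, 1.1, -0.4]
grip_width: 0.0869
```

```bash
python3 - <<'E'
from h import *
o=robot.get_obs();p,d=robot.camera("wrist");cv2.imwrite("pics/w1.png",p[:,:,::-1]);np.savez("pics/w1.npz",p=o["position"],q=o["tool_rot"],d=d)
delta([.62,-.33,.25],180)
p,d=robot.camera("top");cv2.imwrite("pics/t1.png",p[:,:,::-1])
E
```

```text
t 2.45 pos [ 0.6083 -0.2778  0.2462] F [ 0.6  0.4 -0.7] w 0.0869 q [-0.6   0.57  1.29  0.    1.29 -2.17]
delta [-1.17 -5.22 -0.4 ] [ 0.1  -0.11 -0.  ]
```

View pics/w1.png

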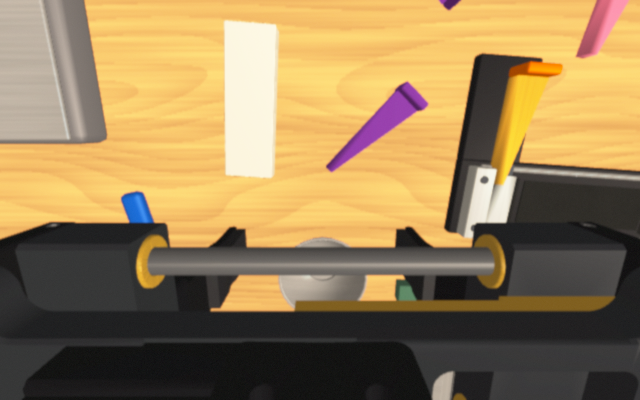

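The wrist picture shows the stone's top at (250,98), the runway with the orange pad at (540,68), and the bar near (500,195).

```bash
python3 - <<'E'
from h import *
z=np.load("pics/w1.npz");pose=(z["p"],z["q"]);d=z["d"]
im=cv2.imread("pics/w1.png");hsv=cv2.cvtColor(im,cv2.COLOR_BGR2HSV);H,S,V=[hsv[...,i].astype(int) for i in range(3)]
m=(S<70)&(V>180);m[:,:200]=0;m[:,300:]=0;m[190:]=0
c=blobs(m)[0][:,0];P=ray("wrist",c,.028,pose);print("wrist stone",rect(P),c.min(0),c.max(0))
mm=cv2.erode(m.astype(np.uint8),np.ones((9,9)))>0
K=robot.calibration("wrist");v,u=np.nonzero(mm);Z=d[v,u]
pc=np.c_[u,v,np.ones(len(u))]@np.linalg.inv(K["mtx"]).T*Z[:,None]
He=K["hand_eye"];w=Rn.from_quat(z["q"]).apply(pc@He[:3,:3].T+He[:3,3])+z["p"]
print("depth z",np.median(w[:,2]))
im=cv2.imread("pics/top0.png");hsv=cv2.cvtColor(im,cv2.COLOR_BGR2HSV);S,V=hsv[...,1].astype(int),hsv[...,2].astype(int)
print(im[203,450:490,1].tolist())
b=cv2.boxPoints(rect(P));print(b.round(1).tolist())
E
```

```text
wrist stone ((513.6572875976562, -363.5575866699219), (62.304264068603516, 179.63385009765625), 85.9992446899414) [224  21] [277 177]
depth z 0.028448750611861445
[113, 112, 112, 112, 111, 111, 110, 113, 115, 120, 142, 146, 146, 146, 146, 145, 145, 146, 145, 145, 144, 144, 144, 144, 144, 144, 144, 144, 144, 143, 122, 112, 112, 112, 113, 113, 112, 112, 112, 112]
[[421.8999938964844, -388.3999938964844], [601.0999755859375, -400.8999938964844], [605.4000244140625, -338.70001220703125], [426.20001220703125, -326.20001220703125]]
```

```bash
python3 -c "
from h import *
delta([.5137,-.364,.06],176)"
```

```text
t 2.5 pos [ 0.6085 -0.2774  0.2466] F [0.3 0.7 0.2] w 0.0873 q [-0.59  0.57  1.29  0.    1.29 -2.17]
delta [ 9.46 -8.67 18.66] [ 0.07 -0.08  4.04]
```

Request:
drive_tool:
  targets: [9.46,-8.67,6,0,0,4,9.46,-8.67,10,0,0,4,9.46,-8.67,18.6,0,0,4,9.46,-8.67,18.6,0,0,4,9.46,-8.67,18.6,0,0,4,9.46,-8.67,18.6,0,0,4,9.46,-8.67,18.6,0,0,4,9.46,-8.67,18.6,0,0,4,9.46,-8.67,18.6,0,0,4,9.46,-8.67,18.6,0,0,4]

```text
time: 3.33
position: [0.5168, -0.3661, 0.0637]
tool_rot: [0.034, 0.999, -0.002, 0.002]
ft_force: [0.4, 0.2, -0.1]
grip_width: 0.0868
```

```bash
python3 -c "
from h import *
delta([.5137,-.364,.005],176)
o=robot.get_obs();p,d=robot.camera('wrist');cv2.imwrite('pics/w2.png',p[:,:,::-1])
delta([.5137,-.364,.005],176)"
```

```text
t 3.33 pos [ 0.5168 -0.3661  0.0637] F [ 0.4  0.2 -0.1] w 0.0868 q [-0.79  0.74  1.53  0.    0.87 -2.29]
delta [0.35 0.2  5.86] [-0.19  0.23  0.07]
t 3.38 pos [ 0.5167 -0.3661  0.0636] F [-1.  -0.7  0.4] w 0.0873 q [-0.79  0.74  1.53  0.    0.86 -2.29]
delta [0.34 0.2  5.86] [-0.19  0.23  0.07]
```

View pics/w2.png

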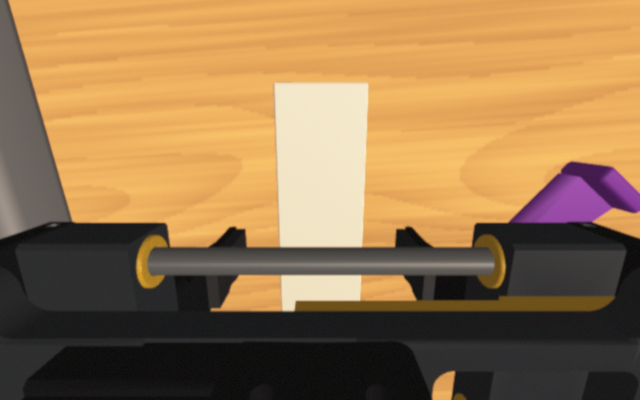

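```bash
python3 - <<'E'
from h import *
o=robot.get_obs();pose=(o["position"],o["tool_rot"])
P=ray("wrist",[[275,83],[368,83],[321,83],[281,220],[365,220]],.028,pose);print(P.round(4))
print((Rn.from_quat(pose[1]).inv().apply(P-pose[0])*1000).round(1))
E
```

```text
[[ 0.4224 -0.3879  0.028 ]
 [ 0.4264 -0.3298  0.028 ]
 [ 0.4244 -0.3592  0.028 ]
 [ 0.5122 -0.3933  0.028 ]
 [ 0.5162 -0.3345  0.028 ]]
[[ 92.7 -28.2  35.3]
 [ 92.8  30.1  35.1]
 [ 92.7   0.7  35.2]
 [  2.7 -27.3  35.7]
 [  2.8  31.6  35.5]]
```

Request:
drive_tool:
  targets: [0.3,0.1,2,0,0,0,0.3,0.1,4,0,0,0,0.3,0.1,5,0,0,0,0.3,0.1,5.6,0,0,0,0.3,0.1,5.8,0,0,0,0.3,0.1,5.8,0,0,0,0.3,0.1,5.8,0,0,0]

```text
time: 3.97
position: [0.5124, -0.365, 0.0037]
tool_rot: [0.035, 0.999, -0.001, 0.001]
ft_force: [0.3, -0.6, 0.4]
grip_width: 0.0868
```

Request:
drive_tool:
  targets: [0,0,0,0,0,0,0,0,0,0,0,0,0,0,0,0,0,0,0,0,0,0,0,0,0,0,0,0,0,0,0,0,0,0,0,0,0,0,0,0,0,0]
  grip: 1
  squeeze: 40

```text
time: 4.55
position: [0.5119, -0.3651, 0.0031]
tool_rot: [0.035, 0.999, -0.001, 0.0]
ft_force: [-1.3, -1.9, 0.8]
grip_width: 0.0594
```

```bash
python3 -c "
from h import *
delta([.5137,-.364,.005],176)"
```

```text
t 4.55 pos [ 0.5119 -0.3651  0.0031] F [-1.3 -1.9  0.8] w 0.0594 q [-0.8   0.83  1.56 -0.    0.75 -2.3 ]
delta [-0.18  0.13 -0.19] [-0.06  0.03 -0.01]
```

Request:
drive_tool:
  targets: [0,0,-0.5,0,0,0,0,0,-1.5,0,0,0,0,0,-4,0,0,0,0,0,-8,0,0,0,0,0,-12,0,0,0,-2.5,3,-16,0,0,0,-6,6,-20,0,0,0,-9,9,-22,0,0,0,-13,12,-24.7,0,0,0,-17.5,17.2,-24.7,0,0,0,-17.5,17.2,-24.7,0,0,0,-17.5,17.2,-24.7,0,0,0]

```text
time: 5.55
position: [0.6991, -0.2017, 0.2501]
tool_rot: [0.035, 0.999, 0.001, -0.001]
ft_force: [0.9, -0.5, -5.7]
grip_width: 0.0598
```

Request:
drive_tool:
  targets: [0,0,0,0,0,0,0,0,0,0,0,0,0,0,0,0,0,0,0,0,0,0,0,0,0,0,0,0,0,0,0,0,0,0,0,0]

```text
time: 6.05
position: [0.6972, -0.2063, 0.2493]
tool_rot: [0.036, 0.999, 0.0, -0.001]
ft_force: [0.4, -0.1, -6.9]
grip_width: 0.0597
```

```bash
python3 - <<'E'
from h import *
o=robot.get_obs();p,d=robot.camera("wrist");cv2.imwrite("pics/w3.png",p[:,:,::-1]);np.savez("pics/w3.npz",p=o["position"],q=o["tool_rot"],d=d)
delta([.70,-.18,.25],176)
E
```

```text
t 6.1 pos [ 0.6974 -0.2063  0.2495] F [ 0.2  0.3 -7.1] w 0.0592 q [-0.44  0.65  1.11 -0.    1.38 -1.94]
delta [-0.07  2.64 -0.05] [ 0.02 -0.06 -0.12]
```

View pics/w3.png

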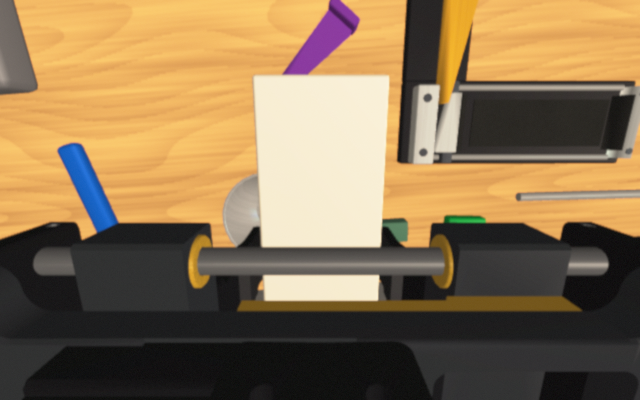

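The stone is in the hand, and the holder is visible at columns 400–640: heel block at (425,123), bar at (447,120), end stop at (622,125).

```bash
python3 - <<'E'
from h import *
im=cv2.imread("pics/w3.png")
c=cv2.convertScaleAbs(im[70:175,395:515],alpha=1.6,beta=15);cv2.imwrite("pics/w3a.png",cv2.resize(c,None,fx=5.5,fy=5.5,interpolation=cv2.INTER_CUBIC))
c=cv2.convertScaleAbs(im[70:175,520:640],alpha=1.6,beta=15);cv2.imwrite("pics/w3b.png",cv2.resize(c,None,fx=5.5,fy=5.5,interpolation=cv2.INTER_CUBIC))
E
```

```text
(no output)
```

View pics/w3a.png

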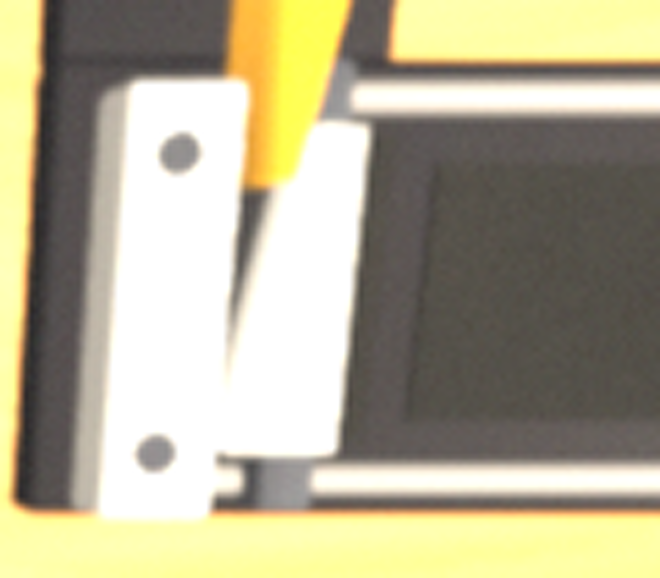

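View pics/w3b.png

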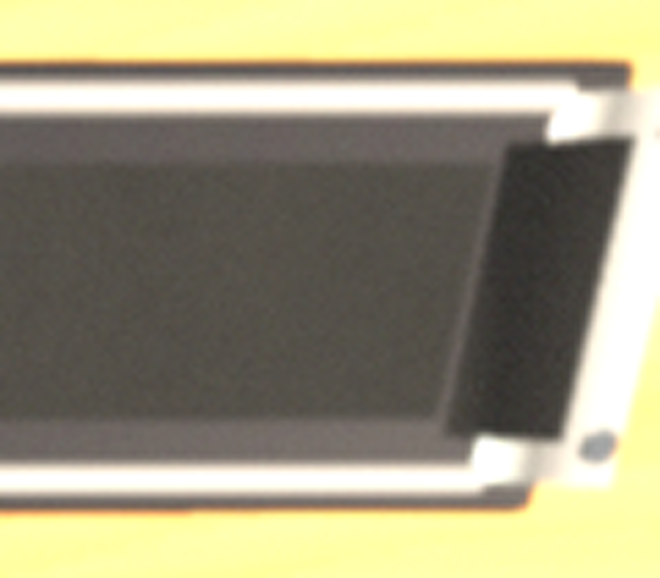

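```bash
python3 - <<'E'
from h import *
z=np.load("pics/w3.npz");pose=(z["p"],z["q"]);d=z["d"]
A=lambda u,v:(395+u/5.5-.4,70+v/5.5-.4)
B=lambda u,v:(520+u/5.5-.4,70+v/5.5-.4)
img=[A(15,510),B(630,62),B(530,508)];mod=np.array([[52,-127],[-52,163],[52,163]])/1e3
P=ray("wrist",img,.018,pose)[:,:2]
print("base corners",P.round(4), np.linalg.norm(P[0]-P[1]),np.linalg.norm(P[0]-P[2]),np.linalg.norm(P[1]-P[2]),"want .308 .290 .104")
mc,pc=mod.mean(0),P.mean(0);a=np.array([complex(*v) for v in mod-mc]);b=np.array([complex(*v) for v in P-pc])
th=np.angle((np.conj(a)*b).sum());c,s=np.cos(th),np.sin(th);R=np.array([[c,-s],[s,c]]);o=pc-R@mc
print("yaw",np.degrees(th),"origin",o,"res mm",((P-(mod@R.T+o))*1e3).round(1).tolist())
H=lambda P:((P[:,:2]-o)@R*1e3).round(1)
print("near left rim",H(ray("wrist",[A(40,62)],.018,pose)))
print("rails",H(ray("wrist",[A(500,80),A(500,112),A(500,465),A(500,492)],.020,pose)))
print("stop face bottom z18",H(ray("wrist",[B(445,430),B(505,145)],.018,pose)),"topwhite z38",H(ray("wrist",[B(565,437),B(632,145)],.038,pose)))
print("bar top front z38",H(ray("wrist",[A(370,122),A(335,458)],.038,pose)))
print("stone near end", Rn.from_quat(pose[1]).inv().apply(ray("wrist",[[254,75],[389,75]],pose[0][2]+.025,pose)-pose[0]).round(4).tolist())
# depth heights
K=robot.calibration("wrist")
def pt(u,v):
    u,v=int(round(u)),int(round(v));x=np.linalg.inv(K["mtx"])@[u,v,1]*d[v,u];He=K["hand_eye"]
    return Rn.from_quat(pose[1]).apply(He[:3,:3]@x+He[:3,3])+pose[0]
for n,q in dict(rail=A(500,95),rail2=A(500,480),bed=A(600,300),slot=A(390,300),bar=A(330,250),heel=A(170,300),table=(430,190),stop=B(620,300),base=A(600,450)).items(): print(n,pt(*q).round(4))
z1=np.load("pics/w1.npz");pose1=(z1["p"],z1["q"])
im=cv2.imread("pics/w1.png");hs=cv2.cvtColor(im,cv2.COLOR_BGR2HSV)
m=(hs[...,0]>4)&(hs[...,0]<15)&(hs[...,1]>200)&(hs[...,2]>120);m[:,:440]=0;m[110:]=0
for cc in blobs(m,5)[:3]:
    cc=cc[:,0];print("orange",cv2.boundingRect(cc),H(ray("wrist",[[cc[:,0].min(),cc[:,1].min()],[cc[:,0].max(),cc[:,1].min()]],.054,pose1)))
c=im[40:140,450:570];cv2.imwrite("pics/w1c.png",cv2.resize(c,None,fx=6,fy=6,interpolation=cv2.INTER_CUBIC))
# top & side cross-check of origin corners
for n,px in [("top",[[282.5,177.5],[378,150],[375,224],[350,224]])]:print(n,H(ray(n,px,.018)))
E
```

```text
base corners [[ 0.6832 -0.1022]
 [ 0.6028  0.1935]
 [ 0.7036  0.188 ]] 0.3064135592940089 0.29087140315598126 0.10087162564387489 want .308 .290 .104
yaw -4.22979035473959 origin [0.641008  0.0282415] res mm [[-0.3, 0.1], [1.7, -1.1], [-1.3, 1.0]]
near left rim [[ -49.6 -127.9]]
rails [[-45.7 -24.1]
 [-38.9 -23.1]
 [ 40.5 -12.2]
 [ 46.9 -11.4]]
stop face bottom z18 [[ 32.1 139. ]
 [-32.4 137.9]] topwhite z38 [[ 32.4 148. ]
 [-30.4 146.9]]
bar top front z38 [[-34.7 -60.6]
 [ 37.5 -60.1]]
stone near end [[0.0877, -0.0285, -0.0249], [0.0877, 0.03, -0.0248]]
rail [0.5973 0.0066 0.0235]
rail2 [0.6839 0.0123 0.023 ]
bed [0.6436 0.0341 0.0204]
slot [ 0.6401 -0.0144  0.0202]
bar [ 0.6281 -0.0368  0.038 ]
heel [ 0.6362 -0.073   0.0413]
table [ 7.28e-01 -5.18e-02  6.00e-04]
stop [0.6544 0.1819 0.0361]
base [0.6783 0.0379 0.0185]
orange (509, 61, 46, 16) [[-162.5 -109.4]
 [-166.2  -59.7]]
top [[ -49.1  160.4]
 [  50.4 -125.1]
 [-175.  -125. ]
 [-179.   -50.5]]
```

View pics/w1c.png

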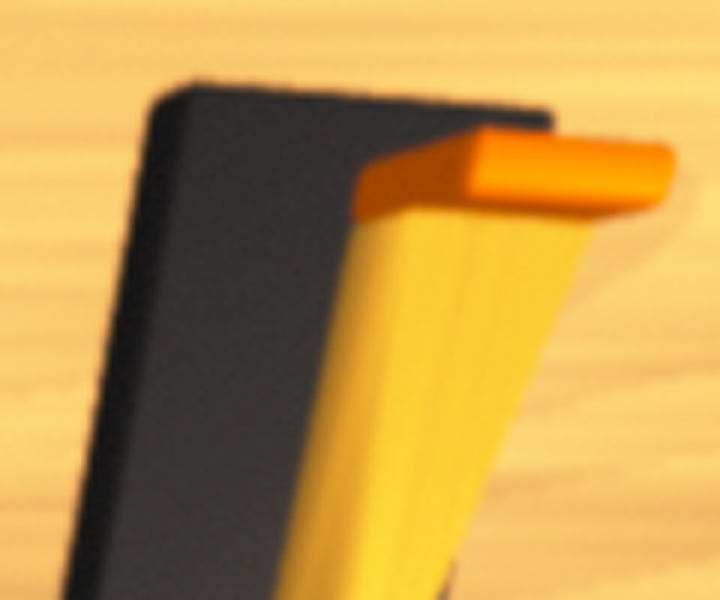

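```bash
cat >> h.py <<'E'
HY=np.radians(-4.23);HO=np.array([.6410,.0282]);HR=np.array([[np.cos(HY),-np.sin(HY)],[np.sin(HY),np.cos(HY)]])
def cloud(d,pose,name="wrist"):
    K=robot.calibration(name);v,u=np.nonzero(d>0);x=np.c_[u,v,np.ones(len(u))]@np.linalg.inv(K["mtx"]).T*d[v,u][:,None]
    if name=="wrist":
        He=K["hand_eye"];w=Rn.from_quat(pose[1]).apply(x@He[:3,:3].T+He[:3,3])+pose[0]
    else: w=(x-K["t"])@K["R"]
    return np.c_[(w[:,:2]-HO)@HR,w[:,2]]*1e3
def toW(x,y): return HR@np.array([x,y])/1e3+HO
E
python3 - <<'E'
from h import *
z=np.load("pics/w3.npz");W=cloud(z["d"],(z["p"],z["q"]))
def prof(W,ax,lo,hi,olo,ohi,step=1.5):
    o=1-ax;out=[]
    for a in np.arange(lo,hi,step):
        s=(W[:,ax]>=a)&(W[:,ax]<a+step)&(W[:,o]>olo)&(W[:,o]<ohi)&(W[:,2]>-5)&(W[:,2]<70)
        if s.sum(): out.append((round(a+step/2,1),round(float(np.median(W[s,2])),1)))
    return out
print("y prof stop",prof(W,1,125,170,-25,25))
print("y prof bar",prof(W,1,-70,-40,20,30))
print("x prof",prof(W,0,-60,60,20,80))
print("x prof bar",prof(W,0,-45,45,-63,-60))
print("x stop",prof(W,0,-55,55,150,158))
t=np.load("pics/top0d.npy");T=cloud(t,None,"top")
print("top y stop",prof(T,1,125,170,-25,25,3));print("top y bar",prof(T,1,-140,-40,20,30,3));print("top x",prof(T,0,-60,60,20,80,3))
E
```

```text
y prof stop [(np.float64(125.8), 20.9), (np.float64(127.2), 20.7), (np.float64(128.8), 20.8), (np.float64(130.2), 21.0), (np.float64(131.8), 20.7), (np.float64(133.2), 20.7), (np.float64(134.8), 20.3), (np.float64(136.2), 26.3), (np.float64(137.8), 28.0), (np.float64(139.2), 34.7), (np.float64(140.8), 36.6), (np.float64(142.2), 37.9), (np.float64(143.8), 38.6), (np.float64(145.2), 38.9), (np.float64(146.8), 38.5), (np.float64(148.2), 37.9), (np.float64(149.8), 36.8), (np.float64(151.2), 37.1), (np.float64(152.8), 38.1), (np.float64(154.2), 38.8), (np.float64(155.8), 38.7), (np.float64(157.2), 38.8), (np.float64(158.8), 39.1), (np.float64(160.2), 38.3), (np.float64(161.8), 37.5)]
y prof bar [(np.float64(-69.2), 38.6), (np.float64(-67.8), 38.7), (np.float64(-66.2), 39.0), (np.float64(-64.8), 39.5), (np.float64(-63.2), 38.8), (np.float64(-61.8), 38.7), (np.float64(-60.2), 38.8), (np.float64(-58.8), 38.9), (np.float64(-57.2), 38.1), (np.float64(-55.8), 36.8), (np.float64(-54.2), 34.9), (np.float64(-52.8), 34.3), (np.float64(-51.2), 32.5), (np.float64(-45.2), 19.4), (np.float64(-43.8), 18
[... 7260 characters left out ...]
np.float64(-19.5), 18.1), (np.float64(-16.5), 18.6), (np.float64(-13.5), 19.3), (np.float64(-10.5), 17.8), (np.float64(-7.5), 18.9), (np.float64(-4.5), 18.1), (np.float64(-1.5), 19.3), (np.float64(1.5), 19.5), (np.float64(4.5), 19.8), (np.float64(7.5), 19.9), (np.float64(10.5), 17.9), (np.float64(13.5), 18.6), (np.float64(16.5), 19.5), (np.float64(19.5), 19.7), (np.float64(22.5), 17.9), (np.float64(25.5), 18.9), (np.float64(28.5), 18.8), (np.float64(31.5), 17.6), (np.float64(34.5), 16.5), (np.float64(37.5), 18.1), (np.float64(40.5), 17.6), (np.float64(43.5), 21.0), (np.float64(46.5), 19.8), (np.float64(49.5), 17.9), (np.float64(52.5), 16.8), (np.float64(55.5), 5.7), (np.float64(58.5), -1.2)]
```

```bash
sed -i 's/HO=np.array(\[.6410,.0282\])/HO=np.array([.6420,.0290])/' h.py; python3 - <<'E'
from h import *
t=toW(0,43.5);print(t);delta([*t,.15],85.77)
z1=np.load("pics/w1.npz");P=ray("wrist",[[531,61.2],[562.4,64.5]],.054,(z1["p"],z1["q"]));print("pad front top corners holder",((P[:,:2]-HO)@HR*1e3).round(1))
E
```

```text
[0.64520858 0.07238151]
t 6.1 pos [ 0.6974 -0.2063  0.2495] F [ 0.2  0.3 -7.1] w 0.0592 q [-0.44  0.65  1.11 -0.    1.38 -1.94]
delta [ 7.2  27.42  9.97] [-3.000e-02 -6.000e-02  9.011e+01]
pad front top corners holder [[-165.1  -85.9]
 [-164.3  -50.2]]
```

Request:
drive_tool:
  targets: [0.6,2.3,0,0,0,7,1.2,4.6,0,0,0,14,1.8,6.9,0,0,0,21,2.4,9.2,0,0,0,28,3,11.5,0,0,0,35,3.6,13.8,0,0,0,42,4.2,16.1,1,0,0,49,4.8,18.4,2.5,0,0,56,5.4,20.7,4,0,0,63,6,23,5.5,0,0,70,6.6,25.3,7,0,0,77,7.2,27.4,8.5,0,0,84]

```text
time: 7.1
position: [0.6457, 0.0739, 0.1648]
tool_rot: [0.697, 0.717, 0.001, 0.0]
ft_force: [0.3, 0.2, -7.1]
grip_width: 0.0595
```

Request:
drive_tool:
  targets: [0,0,1,0,0,6,0,0,1.5,0,0,6,0,0,1.5,0,0,6,0,0,1.5,0,0,6,0,0,1.5,0,0,6]

```text
time: 7.52
position: [0.647, 0.0719, 0.151]
tool_rot: [0.732, 0.682, 0.001, 0.001]
ft_force: [-0.4, -0.9, -6.5]
grip_width: 0.0595
```

```bash
python3 - <<'E'
from h import *
t=toW(0,43.5);delta([*t,.06],85.77)
E
```

```text
t 7.52 pos [0.647  0.0719 0.151 ] F [-0.4 -0.9 -6.5] w 0.0595 q [-0.06  0.64  1.43 -0.    1.07  0.01]
delta [ 0.04 -0.21  9.1 ] [0.15 0.01 0.2 ]
```

Request:
drive_tool:
  targets: [0,-0.2,3,0,0,0,0,-0.2,6,0,0,0,0,-0.2,8,0,0,0,0,-0.2,9,0,0,0,0,-0.2,9,0,0,0,0,-0.2,9,0,0,0,0,-0.2,9,0,0,0]

```text
time: 8.1
position: [0.6458, 0.0729, 0.0619]
tool_rot: [0.732, 0.682, 0.002, 0.002]
ft_force: [0.7, 0.4, -7.3]
grip_width: 0.06
```

```bash
python3 - <<'E'
from h import *
t=toW(0,43.5);delta([*t,.0235],85.77)
for n in("wrist","side","top"):
    p,d=robot.camera(n);cv2.imwrite(f"pics/{n}4.png",p[:,:,::-1]);np.save(f"pics/{n}4d.npy",d)
p=cv2.imread("pics/side4.png")[140:270,280:410];cv2.imwrite("pics/s4c.png",cv2.resize(p,None,fx=4.5,fy=4.5,interpolation=cv2.INTER_CUBIC))
E
```

```text
t 8.1 pos [0.6458 0.0729 0.0619] F [ 0.7  0.4 -7.3] w 0.06 q [-0.06  0.76  1.49  0.    0.89  0.01]
delta [-0.05 -0.08  3.83] [ 0.26 -0.    0.2 ]
```

View pics/wrist4.png

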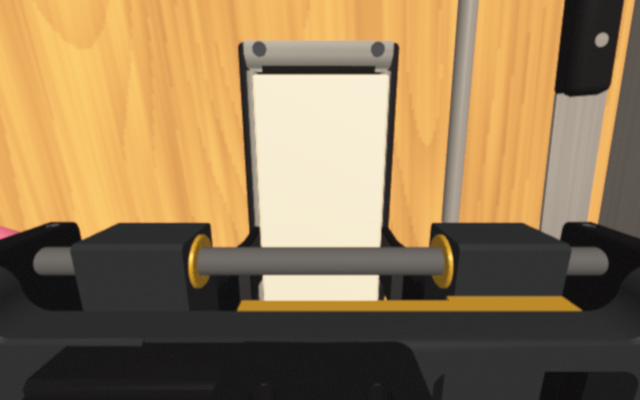

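View pics/s4c.png

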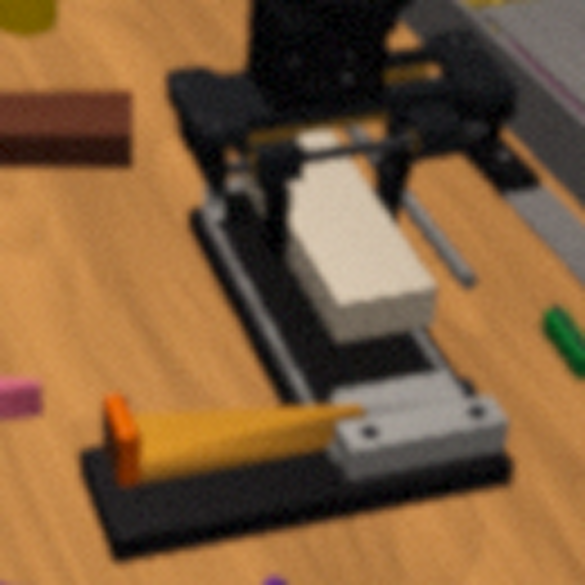

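```bash
python3 - <<'E'
from h import *
p=cv2.imread("pics/wrist4.png")[30:130,230:410];cv2.imwrite("pics/w4c.png",cv2.resize(p,None,fx=4.4,fy=4.4,interpolation=cv2.INTER_CUBIC))
E
```

```text
(no output)
```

View pics/w4c.png

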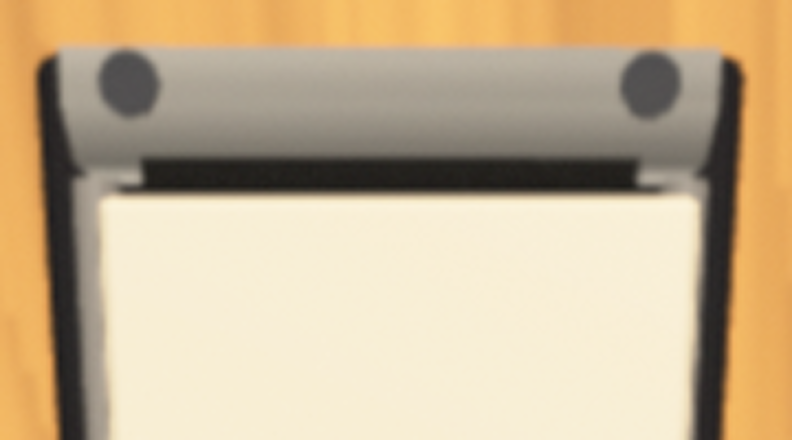

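```bash
python3 - <<'E'
from h import *
pose=(np.array([.6458,.0729,.0619]),robot.get_obs()["tool_rot"])
f=lambda u,v:[230+u/4.4-.4,30+v/4.4-.4]
h=lambda px,z:((ray("wrist",px,z,pose)[:,:2]-HO)@HR*1e3).round(1).tolist()
print("stop back corners z38",h([f(58,48),f(720,48)],.038))
print("alu front z38",h([f(143,157),f(638,157)],.038))
print("base sides z18 ",h([f(38,70),f(743,70),f(60,400),f(722,400)],.018))
print("stone end",h([f(98,195),f(700,195)],.0868),"lower",h([f(108,420),f(693,420)],.0868))
d=np.load("pics/wrist4d.npy");W=cloud(d,pose)
for a in np.arange(139,168,2.):
    s=(W[:,1]>a)&(W[:,1]<a+2)&(abs(W[:,0])<20)&(W[:,2]<60);print(a+1,s.sum(),np.median(W[s,2]).round(1) if s.sum() else "",end="; ")
E
```

```text
stop back corners z38 [[-43.6, 158.6], [42.5, 159.1]]
alu front z38 [[-33.1, 145.6], [32.5, 145.9]]
base sides z18  [[-51.3, 160.9], [50.5, 161.5], [-50.9, 115.0], [50.5, 115.4]]
stone end [[-28.9, 132.9], [30.3, 133.1]] lower [[-29.0, 111.4], [30.9, 111.7]]
140.0 24 38.8; 142.0 265 38.3; 144.0 261 38.6; 146.0 139 36.8; 148.0 293 34.9; 150.0 311 36.9; 152.0 282 38.5; 154.0 264 38.7; 156.0 268 38.6; 158.0 231 38.5; 160.0 0 ; 162.0 0 ; 164.0 0 ; 166.0 0 ; 168.0 43 0.9;
```

Request:
drive_tool:
  targets: [-0.15,-0.1,0.8,0.25,0,0.2,-0.15,-0.1,1.6,0.25,0,0.2,-0.15,-0.1,2.3,0.25,0,0.2,-0.15,-0.1,2.8,0.25,0,0.2,-0.15,-0.1,3.2,0.25,0,0.2,-0.15,-0.1,3.3,0.25,0,0.2,-0.15,-0.1,3.3,0.25,0,0.2,-0.15,-0.1,3.3,0.25,0,0.2]

```text
time: 8.92
position: [0.6428, 0.0718, 0.0268]
tool_rot: [0.733, 0.681, -0.001, -0.002]
ft_force: [0.4, -0.2, -6.3]
grip_width: 0.0594
```

```bash
python3 - <<'E'
from h import *
t=toW(0,43.5);delta([*t,.0235],85.77)
E
```

```text
t 8.92 pos [0.6428 0.0718 0.0268] F [ 0.4 -0.2 -6.3] w 0.0594 q [-0.06  0.81  1.5   0.    0.84  0.01]
delta [0.07 0.24 0.33] [-0.24 -0.    0.01]
```

Request:
drive_tool:
  targets: [0,0.12,0.05,-0.15,0,0,0,0.12,0.1,-0.15,0,0,0,0.12,0.15,-0.15,0,0,0,0.12,0.2,-0.15,0,0,0,0.12,0.2,-0.15,0,0,0,0.12,0.2,-0.15,0,0]

```text
time: 9.42
position: [0.6438, 0.0718, 0.0249]
tool_rot: [0.733, 0.681, -0.001, -0.001]
ft_force: [-0.1, -0.3, -7.1]
grip_width: 0.0598
```

```bash
python3 - <<'E'
from h import *
t=toW(0,43.5);delta([*t,.0235],85.77)
E
```

```text
t 9.42 pos [0.6438 0.0718 0.0249] F [-0.1 -0.3 -7.1] w 0.0598 q [-0.06  0.81  1.5   0.    0.83  0.01]
delta [0.07 0.14 0.14] [-0.1   0.    0.01]
```

Still hanging freely; continuing down in half-millimetre steps.

Request:
drive_tool:
  targets: [0,0.05,0.03,-0.1,0,0,0,0.05,0.06,-0.1,0,0,0,0.05,0.09,-0.1,0,0,0,0.05,0.09,-0.1,0,0]

```text
time: 9.75
position: [0.6442, 0.0717, 0.0239]
tool_rot: [0.733, 0.681, -0.0, -0.0]
ft_force: [0.3, 0.6, -7.2]
grip_width: 0.0596
```

Request:
drive_tool:
  targets: [0,0,0.03,0,0,0,0,0,0.06,0,0,0,0,0,0.06,0,0,0]

```text
time: 10.0
position: [0.6443, 0.0717, 0.0233]
tool_rot: [0.733, 0.681, -0.0, -0.0]
ft_force: [0.8, -0.8, -6.6]
grip_width: 0.06
```

Request:
drive_tool:
  targets: [0,0,0.03,0,0,0,0,0,0.05,0,0,0,0,0,0.05,0,0,0]

```text
time: 10.25
position: [0.6443, 0.0717, 0.0231]
tool_rot: [0.733, 0.681, -0.0, 0.0]
ft_force: [-0.5, 0.0, -4.4]
grip_width: 0.0595
```

Request:
drive_tool:
  targets: [0,0,0.02,0,0,0,0,0,0.02,0,0,0,0,0,0.02,0,0,0]

```text
time: 10.5
position: [0.6443, 0.0717, 0.0231]
tool_rot: [0.733, 0.681, 0.0, 0.0]
ft_force: [-1.3, -0.1, -1.0]
grip_width: 0.06
```

Request:
drive_tool:
  targets: [0,0,0,0,0,0,0,0,0,0,0,0,0,0,0,0,0,0,0,0,0,0,0,0]
  grip: -0.2

```text
time: 10.83
position: [0.6443, 0.0717, 0.0231]
tool_rot: [0.733, 0.681, 0.0, 0.0]
ft_force: [-1.8, -0.3, 1.4]
grip_width: 0.0597
```

Request:
drive_tool:
  targets: [0,0,0,0,0,0,0,0,0,0,0,0,0,0,0,0,0,0,0,0,0,0,0,0]
  grip: -0.75

```text
time: 11.17
position: [0.6452, 0.0716, 0.0229]
tool_rot: [0.733, 0.681, 0.001, 0.001]
ft_force: [-0.7, -0.3, -0.0]
grip_width: 0.0741
```

```bash
python3 - <<'E'
from h import *
delta([.6,.1,.2],85.77)
p,d=robot.camera("side");p=p[140:270,280:410,::-1];cv2.imwrite("pics/s5c.png",cv2.resize(p,None,fx=4.5,fy=4.5,interpolation=cv2.INTER_CUBIC))
E
```

```text
t 11.17 pos [0.6452 0.0716 0.0229] F [-0.7 -0.3 -0. ] w 0.0741 q [-0.06  0.81  1.5  -0.    0.83  0.01]
delta [  2.5   -4.68 -17.72] [ 0.1 -0.   0. ]
```

View pics/s5c.png

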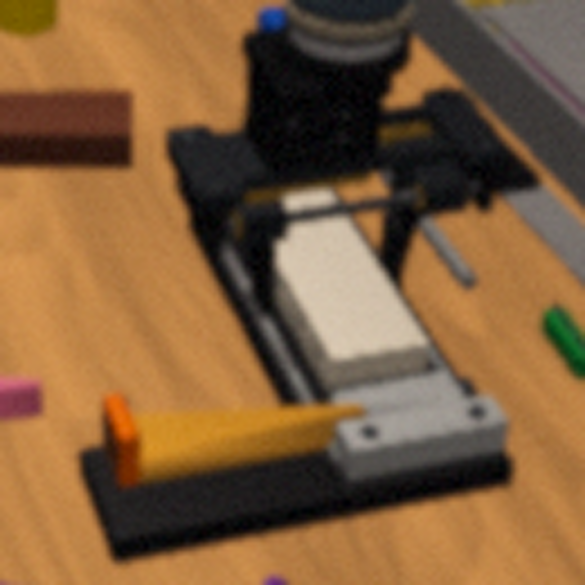

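The stone lies in the bed. I'll lift straight up and check that it is seated square.

Request:
drive_tool:
  targets: [0,0,-0.5,0,0,0,0,0,-2,0,0,0,0,0,-5,0,0,0,0,0,-9,0,0,0,0,0,-13,0,0,0,-4,-4,-17,0,0,0,-8,-8,-20,0,0,0,-11,-12,-20,0,0,0,-11,-12,-20,0,0,0,-11,-12,-20,0,0,0,-11,-12,-20,0,0,0]

```text
time: 12.13
position: [0.5145, -0.0305, 0.2242]
tool_rot: [0.734, 0.679, 0.0, 0.001]
ft_force: [0.5, 0.2, 0.2]
grip_width: 0.076
```

```bash
python3 - <<'E'
from h import *
o=robot.get_obs();p,d=robot.camera("wrist");cv2.imwrite("pics/w6.png",p[:,:,::-1]);np.savez("pics/w6.npz",p=o["position"],q=o["tool_rot"],d=d)
p,d=robot.camera("top");cv2.imwrite("pics/t6.png",p[:,:,::-1])
delta([.6,.1,.2],85.77)
E
```

```text
t 12.23 pos [ 0.5174 -0.0294  0.2233] F [0.2 0.7 0.6] w 0.0761 q [-0.27  0.38  1.7   0.    1.06 -0.2 ]
delta [13.52  7.26  2.34] [ 0.14 -0.01 -0.07]
```

View pics/w6.png

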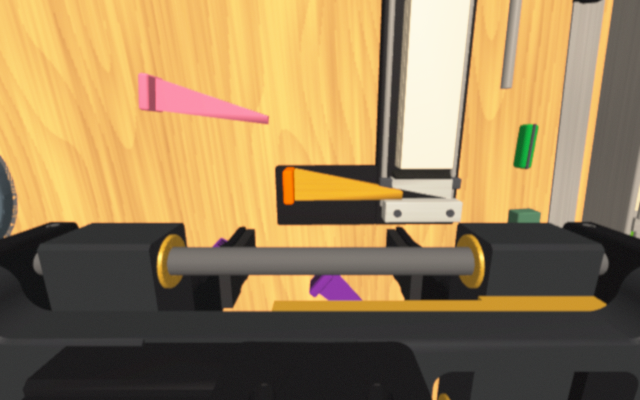

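The wrist picture shows the stone in the bed (400–470, 0–168), its lower end clear of the bar at row 180, and the orange pad at (288,186).

```bash
python3 - <<'E'
from h import *
im=cv2.imread("pics/w6.png")
c=im[140:230,260:480];cv2.imwrite("pics/w6c.png",cv2.resize(c,None,fx=3.6,fy=3.6,interpolation=cv2.INTER_CUBIC))
z=np.load("pics/w6.npz");pose=(z["p"],z["q"])
hs=cv2.cvtColor(im,cv2.COLOR_BGR2HSV).astype(int);S,V=hs[...,1],hs[...,2]
m=(S<60)&(V>200);m[:,:392]=0;m[:,478:]=0;m[172:]=0
c=blobs(m)[0][:,0]
for r in (20,60,100,150):
    u=c[c[:,1]==r,0];P=(ray("wrist",[[u.min()-.5,r],[u.max()+.5,r]],.048,pose)[:,:2]-HO)@HR*1e3;print(r,u.min(),u.max(),P.round(1).tolist())
b=c[:,1].max();P=(ray("wrist",[[402,b+.5],[450,b+.5]],.048,pose)[:,:2]-HO)@HR*1e3;print("end",b,P.round(1).tolist())
E
```

```text
20 410 468 [[-30.3, 104.5], [30.1, 104.3]]
60 408 464 [[-29.7, 66.8], [30.4, 66.7]]
100 405 460 [[-30.2, 26.8], [30.7, 26.6]]
150 402 454 [[-30.1, -26.9], [29.9, -27.1]]
end 168 [[-28.2, -47.9], [27.0, -48.0]]
```

View pics/w6c.png

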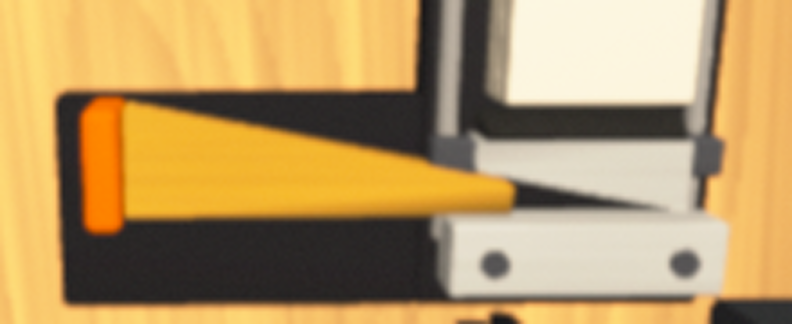

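```bash
python3 - <<'E'
from h import *
z=np.load("pics/w6.npz");pose=(z["p"],z["q"])
f=lambda u,v:[260+u/3.6-.4,140+v/3.6-.4]
P=(ray("wrist",[f(82,102),f(86,230),f(124,102),f(124,230)],.054,pose)[:,:2]-HO)@HR*1e3;print(P.round(1).tolist())
t=toW(-192,-68);print(t);delta([*t,.10],-4.23)
E
```

```text
[[-164.7, -46.1], [-164.8, -87.4], [-151.6, -46.1], [-152.6, -87.5]]
[ 0.4455073  -0.02465277]
t 12.23 pos [ 0.5174 -0.0294  0.2233] F [0.2 0.7 0.6] w 0.0761 q [-0.27  0.38  1.7   0.    1.06 -0.2 ]
delta [-0.07 -7.23 12.31] [ 0.1  -0.12 89.93]
```

Request:
drive_tool:
  targets: [0,-0.6,0,0,0,7,0,-1.2,0,0,0,14,0,-1.8,0,0,0,21,0,-2.4,0,0,0,28,0,-3,0,0,0,35,0,-3.6,0,0,0,42,0,-4.2,0,0,0,49,0,-4.8,0,0,0,56,0,-5.4,2,0,0,63,0,-6,4,0,0,70,0,-6.6,6,0,0,77,0,-7.2,8,0,0,84]
  grip: 1
  squeeze: 40

```text
time: 13.23
position: [0.4463, -0.0231, 0.1414]
tool_rot: [1.0, 0.013, 0.001, 0.0]
ft_force: [0.4, 0.1, 1.3]
grip_width: 0.0051
```

Request:
drive_tool:
  targets: [0,0,1.5,0,0,6,0,0,3,0,0,6,0,0,3,0,0,6,0,0,3,0,0,6,0,0,3,0,0,6]

```text
time: 13.65
position: [0.446, -0.0236, 0.1127]
tool_rot: [0.999, -0.036, 0.0, 0.0]
ft_force: [0.1, -0.2, -0.2]
grip_width: 0.0005
```

```bash
python3 - <<'E'
from h import *
t=toW(-190,-67);print(t);delta([*t,.024],-4.23)
E
```

```text
[ 0.44757562 -0.02380302]
t 13.65 pos [ 0.446  -0.0236  0.1127] F [ 0.1 -0.2 -0.2] w 0.0005 q [-0.3   0.49  1.98  0.    0.68  1.34]
delta [0.15 0.01 8.87] [ 0.01 -0.05  0.07]
```

Request:
drive_tool:
  targets: [0,0,3,0,0,0,0,0,6,0,0,0,0,0,8,0,0,0,0,0,8.7,0,0,0,0,0,8.9,0,0,0,0,0,8.9,0,0,0,0,0,8.9,0,0,0]

```text
time: 14.23
position: [0.4458, -0.0241, 0.0247]
tool_rot: [0.999, -0.037, 0.001, 0.0]
ft_force: [0.3, -0.1, 0.3]
grip_width: 0.0006
```

```bash
python3 - <<'E'
from h import *
t=toW(-176,-67);print(t);delta([*t,.024],-4.23)
F=[]
for n in ("wrist","side"):
    p,d=robot.camera(n);cv2.imwrite(f"pics/{n}7.png",p[:,:,::-1]);F.append(robot.get_obs()["ft_force"])
print(np.round(F,1).tolist())
E
```

```text
[ 0.46153748 -0.02483566]
t 14.23 pos [ 0.4458 -0.0241  0.0247] F [ 0.3 -0.1  0.3] w 0.0006 q [-0.31  0.68  2.03 -0.    0.44  1.34]
delta [ 1.58 -0.04  0.07] [ 0.03 -0.14  0.02]
[[-0.4, 0.5, 0.0], [-0.1, 0.9, -0.5]]
```

View pics/wrist7.png

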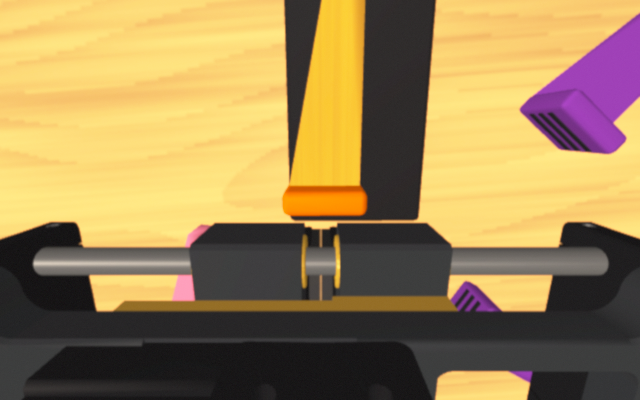

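View pics/side7.png

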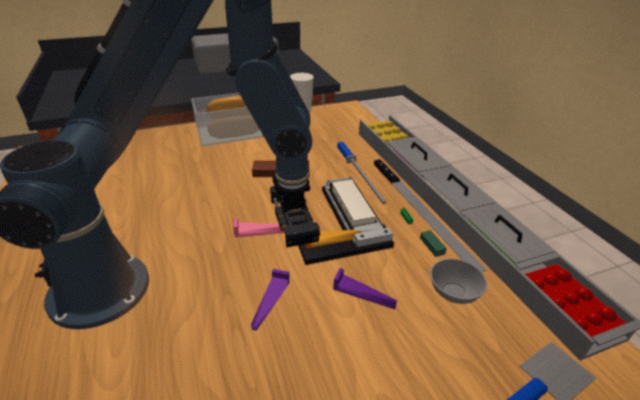

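Request:
drive_tool:
  targets: [0.3,0.1,0,0,0,0,0.6,0.1,0,0,0,0,0.9,0.1,0,0,0,0,1.1,0.1,0,0,0,0,1.3,0.1,0,0,0,0,1.5,0.1,0,0,0,0,1.7,0.1,0,0,0,0,2,0.1,0,0,0,0,2.3,0.1,0,0,0,0,2.6,0.1,0,0,0,0,2.9,0.1,0,0,0,0,3.2,0.1,0,0,0,0]

```text
time: 15.33
position: [0.4768, -0.0272, 0.0236]
tool_rot: [0.999, -0.037, -0.0, -0.0]
ft_force: [-1.6, -0.2, -1.2]
grip_width: 0.0006
```

Request:
drive_tool:
  targets: [0.3,0,0,0,0,0,0.6,0,0,0,0,0,0.9,0,0,0,0,0,1.2,0,0,0,0,0,1.5,0,0,0,0,0,1.8,0,0,0,0,0,2,0,0,0,0,0,2.2,0,0,0,0,0,2.4,0,0,0,0,0,2.5,0,0,0,0,0]

```text
time: 16.17
position: [0.5019, -0.0291, 0.0236]
tool_rot: [0.999, -0.037, 0.0, 0.0]
ft_force: [-0.9, -0.4, -0.0]
grip_width: 0.0006
```

```bash
python3 - <<'E'
from h import *
o=robot.get_obs();print(((o["position"][:2]-HO)@HR*1e3).round(1))
t=toW(-100,-67);delta([*t,.024],-4.23)
p,d=robot.camera("wrist");cv2.imwrite(f"pics/w8.png",p[:,:,::-1])
E
```

```text
[-135.5  -68.3]
t 16.17 pos [ 0.5019 -0.0291  0.0236] F [-0.9 -0.4 -0. ] w 0.0006 q [-0.28  0.7   1.88 -0.    0.55  1.36]
delta [ 3.55 -0.13 -0.04] [ 0.   -0.02  0.01]
```

View pics/w8.png

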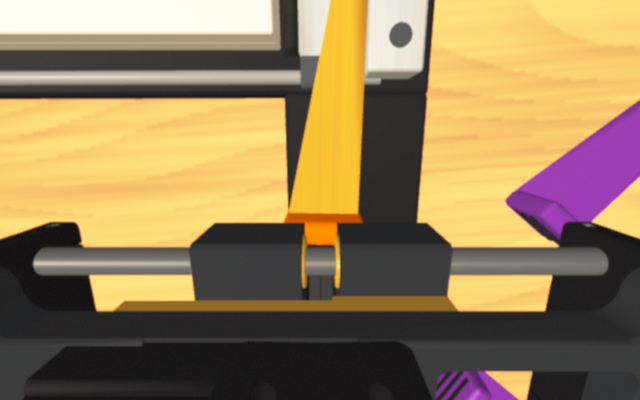

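Request:
drive_tool:
  targets: [0.15,0,0,0,0,0,0.3,0,0,0,0,0,0.45,0,0,0,0,0,0.6,0,0,0,0,0,0.75,0,0,0,0,0,0.9,0,0,0,0,0,1.05,0,0,0,0,0,1.2,0,0,0,0,0,1.35,0,0,0,0,0,1.5,0,0,0,0,0,1.65,0,0,0,0,0,1.7,0,0,0,0,0]

```text
time: 17.22
position: [0.5168, -0.03, 0.0234]
tool_rot: [0.999, -0.037, -0.002, -0.0]
ft_force: [-5.7, -1.2, 1.0]
grip_width: 0.0005
```

Request:
drive_tool:
  targets: [0.05,0,0,0,0,0,0.1,0,0,0,0,0,0.15,0,0,0,0,0,0.2,0,0,0,0,0,0.25,0,0,0,0,0,0.3,0,0,0,0,0]

```text
time: 17.72
position: [0.5194, -0.0302, 0.0234]
tool_rot: [0.999, -0.037, -0.002, -0.0]
ft_force: [-5.4, -1.5, 1.1]
grip_width: 0.0005
```

Request:
drive_tool:
  targets: [0.05,0,0,0,0,0,0.1,0,0,0,0,0,0.15,0,0,0,0,0,0.2,0,0,0,0,0]

```text
time: 18.05
position: [0.5214, -0.0303, 0.0234]
tool_rot: [0.999, -0.037, -0.002, -0.0]
ft_force: [-5.8, -1.3, 2.0]
grip_width: 0.0004
```

Request:
drive_tool:
  targets: [0.05,0,0,0,0,0,0.1,0,0,0,0,0,0.15,0,0,0,0,0,0.2,0,0,0,0,0]

```text
time: 18.38
position: [0.5234, -0.0305, 0.0234]
tool_rot: [0.999, -0.037, -0.002, -0.0]
ft_force: [-5.7, -1.4, 1.4]
grip_width: 0.0007
```

Request:
drive_tool:
  targets: [0.05,0,0,0,0,0,0.1,0,0,0,0,0,0.15,0,0,0,0,0,0.2,0,0,0,0,0]

```text
time: 18.72
position: [0.5254, -0.0306, 0.0234]
tool_rot: [0.999, -0.037, -0.002, -0.0]
ft_force: [-5.5, -2.0, 0.9]
grip_width: 0.0006
```

```bash
python3 - <<'E'
from h import *
o=robot.get_obs();print(((o["position"][:2]-HO)@HR*1e3).round(1))
for n in("wrist","side"):
    p,d=robot.camera(n);cv2.imwrite(f"pics/{n}9.png",p[:,:,::-1])
p=cv2.imread("pics/side9.png")[140:270,280:410];cv2.imwrite("pics/s9c.png",cv2.resize(p,None,fx=4.5,fy=4.5,interpolation=cv2.INTER_CUBIC))
delta(o["position"],-4.23)
E
```

```text
[-111.9  -68.1]
t 18.82 pos [ 0.5256 -0.0306  0.0234] F [-5.6 -1.1  0.2] w 0.0004 q [-0.27  0.72  1.82 -0.    0.61  1.37]
delta [-0.02  0.    0.  ] [-0.02  0.24  0.03]
```

View pics/wrist9.png

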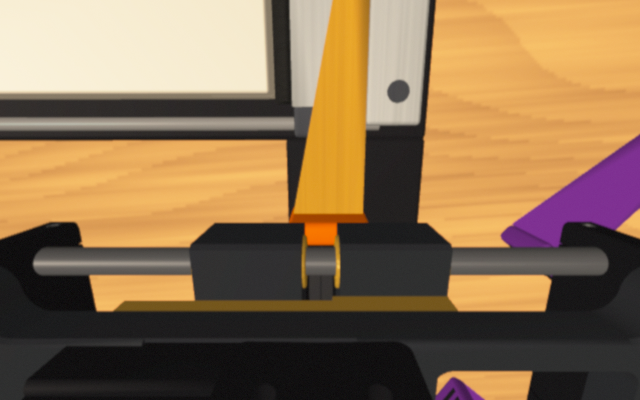

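View pics/s9c.png

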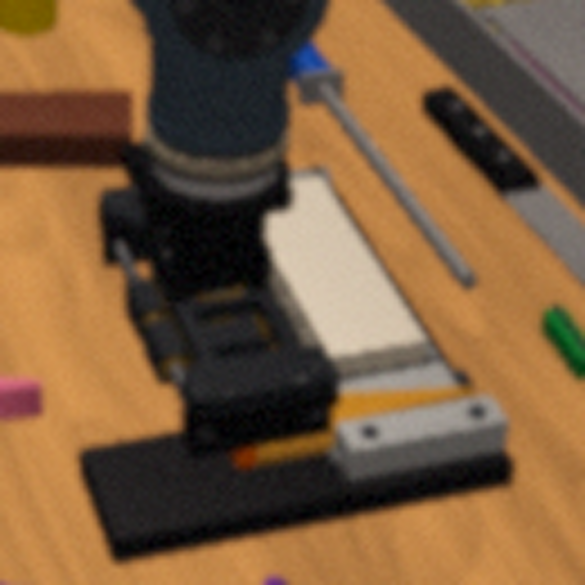

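Request:
drive_tool:
  targets: [0.05,0,0,0,0,0,0.1,0,0,0,0,0,0.15,0,0,0,0,0,0.2,0,0,0,0,0]

```text
time: 19.15
position: [0.5273, -0.0307, 0.0233]
tool_rot: [0.999, -0.037, -0.002, -0.0]
ft_force: [-5.9, -2.2, 1.8]
grip_width: 0.0008
```

Request:
drive_tool:
  targets: [0.05,0,0,0,0,0,0.1,0,0,0,0,0,0.15,0,0,0,0,0,0.2,0,0,0,0,0]

```text
time: 19.48
position: [0.5293, -0.0309, 0.0233]
tool_rot: [0.999, -0.037, -0.002, -0.0]
ft_force: [-5.5, -0.6, 0.8]
grip_width: 0.0009
```

Request:
drive_tool:
  targets: [0.05,0,0,0,0,0,0.1,0,0,0,0,0,0.15,0,0,0,0,0,0.2,0,0,0,0,0]

```text
time: 19.82
position: [0.5312, -0.031, 0.0233]
tool_rot: [0.999, -0.037, -0.002, -0.0]
ft_force: [-6.3, -1.4, 2.6]
grip_width: 0.0001
```

Request:
drive_tool:
  targets: [0.05,0,0,0,0,0,0.1,0,0,0,0,0,0.15,0,0,0,0,0,0.2,0,0,0,0,0]

```text
time: 20.15
position: [0.5315, -0.0308, 0.0231]
tool_rot: [0.999, -0.036, -0.004, -0.001]
ft_force: [-8.7, -1.0, 3.1]
grip_width: 0.0006
```

Request:
drive_tool:
  targets: [0.03,0,0,0,0,0,0.06,0,0,0,0,0,0.06,0,0,0,0,0,0.06,0,0,0,0,0]

```text
time: 20.48
position: [0.5317, -0.0308, 0.0231]
tool_rot: [0.999, -0.036, -0.005, -0.001]
ft_force: [-9.4, -1.0, 2.7]
grip_width: 0.0001
```

```bash
cat > f.py <<'E'
from h import *
F=[]
for i in range(4):
    robot.camera("wrist");F.append(robot.get_obs()["ft_force"])
F=np.array(F);print("t",robot.get_obs()["time"],"F",F.mean(0).round(2),"push along holder x",(-(F[:,:2]@HR)[:,0]).round(1),-(F[:,:2]@HR)[:,0].mean().round(2))
o=robot.get_obs();delta(o["position"],-4.23)
E
python3 f.py
```

```text
t 20.6833 F [-8.58 -1.5   2.89] push along holder x [8.8 8.4 8.  8.5] 8.45
t 20.68 pos [ 0.5317 -0.0308  0.0231] F [-8.7 -1.5  2.9] w 0.0005 q [-0.27  0.73  1.8  -0.    0.63  1.38]
delta [0. 0. 0.] [-0.06  0.53  0.05]
```

Request:
drive_tool:
  targets: [0.03,0,-0.02,0,0,0,0.06,0,-0.04,0,0,0,0.09,0,-0.06,0,0,0,0.12,0,-0.06,0,0,0,0.15,0,-0.06,0,0,0,0.15,0,-0.06,0,0,0]

```text
time: 21.18
position: [0.5321, -0.0308, 0.0232]
tool_rot: [0.999, -0.036, -0.006, -0.001]
ft_force: [-10.2, -1.4, 1.0]
grip_width: 0.0009
```

```bash
python3 f.py
```

```text
t 21.3833 F [-9.78 -1.83  0.58] push along holder x [ 9.9  9.1  9.1 10.3] 9.62
t 21.38 pos [ 0.5321 -0.0308  0.0232] F [-10.6  -2.6   1.5] w 0.0003 q [-0.27  0.73  1.8  -0.    0.63  1.38]
delta [0. 0. 0.] [-0.07  0.66  0.06]
```

Request:
drive_tool:
  targets: [0.04,0,0,0,0,0,0.08,0,0,0,0,0,0.12,0,0,0,0,0,0.16,0,0,0,0,0,0.2,0,0,0,0,0,0.25,0,0,0,0,0,0.25,0,0,0,0,0]

```text
time: 21.97
position: [0.5326, -0.0307, 0.0231]
tool_rot: [0.999, -0.036, -0.008, -0.001]
ft_force: [-12.2, -3.4, 4.3]
grip_width: 0.0005
```

```bash
python3 f.py
```

```text
t 22.1667 F [-12.33  -2.82   3.57] push along holder x [11.9 11.6 12.8 12. ] 12.09
t 22.17 pos [ 0.5326 -0.0307  0.0232] F [-12.3  -2.9   2.7] w 0.0003 q [-0.27  0.73  1.79 -0.    0.64  1.38]
delta [0. 0. 0.] [-0.09  0.9   0.08]
```

Request:
drive_tool:
  targets: [0.03,0,-0.02,0,0,0,0.06,0,-0.05,0,0,0,0.09,0,-0.05,0,0,0,0.09,0,-0.05,0,0,0,0.09,0,-0.05,0,0,0]

```text
time: 22.58
position: [0.5329, -0.0308, 0.0233]
tool_rot: [0.999, -0.036, -0.008, -0.001]
ft_force: [-12.9, -3.2, 1.6]
grip_width: 0.0004
```

```bash
python3 f.py
```

```text
t 22.7833 F [-12.65  -2.96   1.4 ] push along holder x [12.5 12.7 12.3 12.1] 12.4
t 22.78 pos [ 0.5329 -0.0308  0.0233] F [-12.4  -3.1   1.6] w 0.0002 q [-0.27  0.73  1.79 -0.    0.64  1.38]
delta [0. 0. 0.] [-0.1   0.98  0.08]
```

The push is 12.4 N, inside the band, so I'm backing off slowly.

Request:
drive_tool:
  targets: [-0.1,0,0,0,0,0,-0.3,0,0,0,0,0,-0.5,0,0,0,0,0,-0.8,0,0,0,0,0,-1.2,0,0,0,0,0,-1.8,0,0,0,0,0,-2.4,0,0,0,0,0,-3,0,0,0,0,0,-4,0,0,0,0,0,-4,0,0,0,0,0]

```text
time: 23.62
position: [0.4984, -0.0284, 0.0248]
tool_rot: [0.999, -0.037, -0.002, -0.0]
ft_force: [-0.0, 0.6, -0.4]
grip_width: 0.0006
```

Request:
drive_tool:
  targets: [0,0,-3,0,0,0,0,0,-7,0,0,0,0,0,-11,0,0,0,0,0,-15,0,0,0,0,0,-15,0,0,0,0,0,-15,0,0,0]

```text
time: 24.12
position: [0.5032, -0.0296, 0.1774]
tool_rot: [0.999, -0.037, 0.004, 0.001]
ft_force: [-0.8, 0.8, -0.1]
grip_width: 0.0005
```

```bash
python3 - <<'E'
from h import *
o=robot.get_obs();delta(o["position"],-4.23)
for n in("wrist","side","top"):
    p,d=robot.camera(n);cv2.imwrite(f"pics/{n}10.png",p[:,:,::-1])
np.savez("pics/w10.npz",p=o["position"],q=o["tool_rot"])
E
```

```text
t 24.12 pos [ 0.5032 -0.0296  0.1774] F [-0.8  0.8 -0.1] w 0.0005 q [-0.28  0.43  1.79  0.    0.92  1.36]
delta [0. 0. 0.] [ 0.09 -0.43  0.01]
```

View pics/wrist10.png

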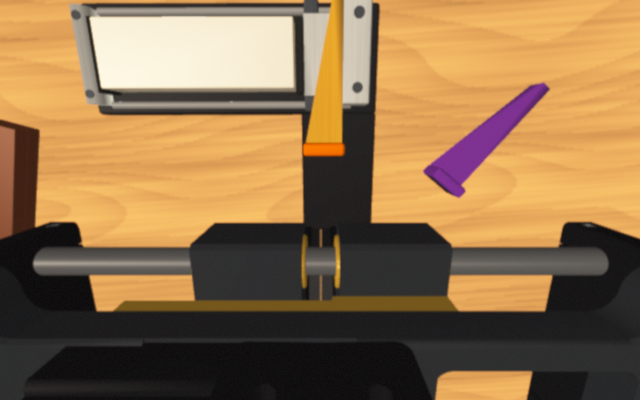

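View pics/side10.png

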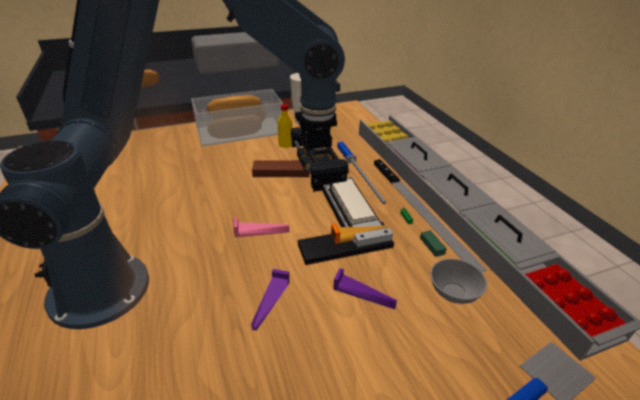

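View pics/top10.png

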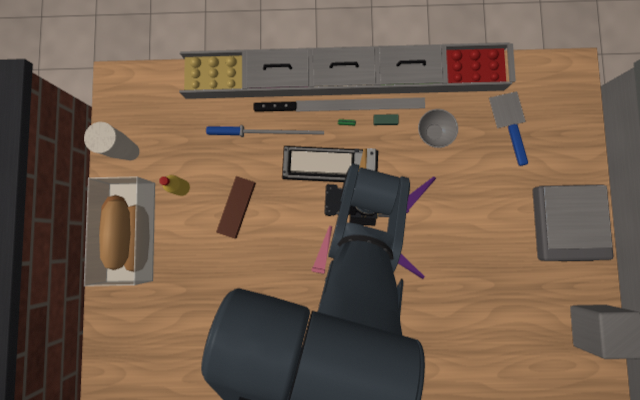

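```bash
python3 - <<'E'
from h import *
z=np.load("pics/w10.npz");pose=(z["p"],z["q"]);im=cv2.imread("pics/wrist10.png")
hs=cv2.cvtColor(im,cv2.COLOR_BGR2HSV).astype(int);m=(hs[...,1]<60)&(hs[...,2]>195);m[:,:86]=0;m[:,296:]=0;m[102:]=0
c=blobs(m)[0][:,0];P=ray("wrist",c,.048,pose);P[:,:2]=(P[:,:2]-HO)@HR;print(rect(P),(P.min(0)*1e3).round(1),(P.max(0)*1e3).round(1))
m=(hs[...,0]<15)&(hs[...,1]>210)&(hs[...,2]>150);m[:130]=0;m[170:]=0;m[:,280:370]&=True;c=blobs(m)[0][:,0];P=(ray("wrist",[[304,157],[344,155.5]],.054,pose)[:,:2]-HO)@HR*1e3;print("pad",cv2.boundingRect(c),P.round(1).tolist())
c=im[0:165,60:390];cv2.imwrite("pics/w10c.png",cv2.resize(c,None,fx=2.4,fy=2.4,interpolation=cv2.INTER_CUBIC))
E
```

```text
((-0.18527793884277344, 46.226253509521484), (58.954261779785156, 178.82676696777344), 0.03736978769302368) [-29.7 -43.2  48. ] [ 29.3 135.6  48. ]
pad (303, 143, 41, 13) [[-93.7, -52.7], [-92.2, -91.2]]
```

View pics/w10c.png

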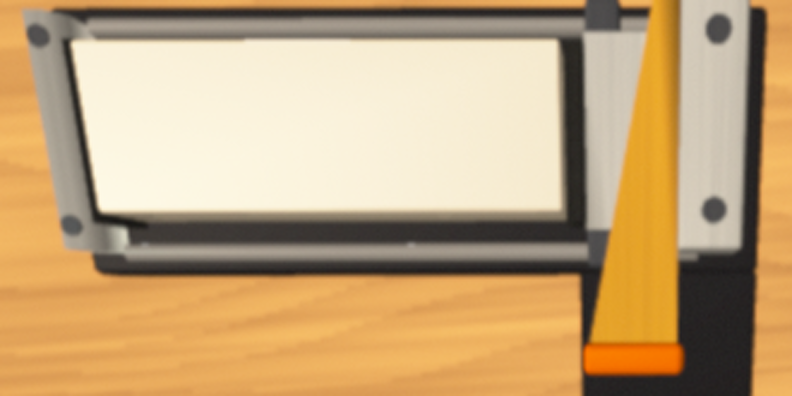

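```bash
python3 -c "
from rig import robot
robot.hand_in();print(robot.get_obs()['time'])"
```

```text
the job is handed in; nothing more can be done
the job is handed in; nothing more can be done
```

The white whetstone is clamped in the black holder, and I handed the job in at about 24 s.

- **Placing the stone:** I set it down until the bed took most of its weight, then let go. It lay square, about 3 mm short of the end stop.
- **Setting the wedge:** I pushed the orange pad slowly with closed fingers. The push held at about 5.6 N while the wedge slid and moved things, then it jammed. I raised it to an averaged 12.4 N along the push; the highest momentary reading was about 13 N. The wedge moved about 72 mm in all.

**Last checks, with the hand lifted clear:**
- **Stone:** its centre measures holder x −0.2, y +46.2 mm, turned 0.04°. The bed point is y +45 mm, so the 1.2 mm difference is within the 2 mm camera calibration.
- **Wedge:** the pad is where the push left it to within about 2 mm, so there was no visible spring-back.
- **Other things:** nothing else looked moved in the pictures. The arm hid parts of the pink and purple wedges in the last top view, but the side view shows them in place.

**What did not fully agree:**
- The wrist-camera and depth estimates of the holder's position differed by 1 to 1.5 mm, so I used a value between them.
- The push was not perfectly level: the wrist also felt 1.4 N vertically and up to about 3 N sideways, and the tool tilted about 1° under load.
- I could not measure the clamping force itself; I inferred it from the push.

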